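# Pack a plaster relief and close the carton

### The job

Pack the plaster relief for dispatch: lift it out of the red tray and set it down gently, flat and with the leaf face up, on the bottom of the cardboard carton. Then close the carton properly: first fold both short end flaps fully down, then fold both long side flaps fully down over them. Leave everything else on the table where it is.

Things in the scene. Friction and masses are not known exactly. Their poses are not given: they have to be found in the camera images.
- carton: Open cardboard carton standing fixed on the table, outside 150 mm (own x) by 200 mm (own y) by 65 mm high, walls and bottom 4 mm thick. Origin: centre of its underside; z up; own -x side is the long side nearest the robot (yaw within 0.35 rad). It has four flaps, hinged along its top rim, all starting open and leaning outwards.
- end_left (a joint): Short end flap, 148 mm wide along own x and 74 mm deep, hinged on the carton's +y rim (crease at carton y = +100 mm, z = 65 mm). Angle in rad: 0 = shut flat, 1.57 = upright, more = leaning out; starts at 1.85 to 2.3. Stiff crease, stays where left, moves with under 4 N. Cardboard 3 mm thick, darker brown band along the free edge.
- end_right (a joint): Short end flap, same size, hinged on the carton's -y rim (crease at carton y = -100 mm, z = 65 mm). Angle in rad: 0 = shut flat, 1.57 = upright, more = leaning out; starts at 1.85 to 2.3. Stiff crease, stays where left, moves with under 4 N. Cardboard 3 mm thick, darker brown band along the free edge.
- side_near (a joint): Long side flap, 200 mm wide along own y and 74 mm deep, hinged on the carton's -x rim (crease at carton x = -75 mm, z = 69 mm; shut it lies 1 mm above the end flaps, upper face at 72 mm). Angle in rad: 0 = shut flat, 1.57 = upright, more = leaning out; starts at 1.85 to 2.3. Stiff crease, stays where left, moves with under 4 N. Cardboard 3 mm thick, darker brown band along the free edge.
- side_far (a joint): Long side flap, same size, hinged on the carton's +x rim (crease at carton x = +75 mm, z = 69 mm). Angle in rad: 0 = shut flat, 1.57 = upright, more = leaning out; starts at 1.85 to 2.3. Stiff crease, stays where left, moves with under 4 N. Cardboard 3 mm thick, darker brown band along the free edge.
- cast: Off-white plaster relief slab, 120 mm (own x) by 52 mm (own y) by 40 mm thick, about 0.3 kg, with a raised leaf pattern standing 3 mm proud on its upper face. Origin: centre of its underside; z up out of the leaf face. It starts lying leaf up in the red tray.
- tray: Orange-red open tray fixed on the table, 240 mm (own x) by 210 mm (own y), rim 30 mm high, floor 5 mm above the table. Origin: centre of its underside. It lies to the left or to the right of the carton.
- brush: Bystander: brush with a black handle, 190 mm long along own x, lying in the tray beside the relief; origin under its middle.
- cup_a: Bystander: clear plastic cup, 72 mm across, 70 mm high; origin at the centre of its underside.
- cup_b: Bystander: second clear plastic cup, the same.
- spoon: Bystander: steel spoon, 170 mm long along own x, on the table; origin under its middle.
- knife: Bystander: yellow and black snap-off utility knife, closed, 140 x 26 x 18 mm, along own x; origin under its middle.
- pigment: Bystander: pigment jar with a blue cap, 64 mm across, 75 mm high; origin at the centre of its underside.
- batten: Bystander: wooden batten 220 x 32 x 12 mm, along own x; origin under its middle.
Not all that is in view belongs to the job. Of the things that look like the cast, the largest one is meant.

How it is judged:
On the way, in this order (a step that is already met when the one before it is completed fails the run):
1. the relief lies flat, leaf up, on the carton's bottom, released, with the flaps still open (z of cast in the frame of carton between -0.005 and 0.012 m and x of cast in the frame of carton between -0.07 and 0.07 m and y of cast in the frame of carton between -0.09 and 0.09 m and angle between cast's own z axis and vertical below 0.15 rad and contact force between the fingers and cast below 0.1 N and linear speed of cast below 0.02 m/s and value of joint each of end_left, end_right, side_near, side_far above 0.5 rad), for 0.2 s.
2. both short end flaps are folded down while both long side flaps are still open (value of joint each of end_left, end_right below 0.15 rad and value of joint each of side_near, side_far above 0.5 rad), for 0.2 s.
At the end, for the whole second after the job is handed in: The relief lies at rest flat (within 0.15 rad), leaf up, on the bottom of the carton, and all four flaps are folded shut to within 0.15 rad (z of cast in the frame of carton between -0.005 and 0.012 m and x of cast in the frame of carton between -0.07 and 0.07 m and y of cast in the frame of carton between -0.09 and 0.09 m and angle between cast's own z axis and vertical below 0.15 rad and value of joint each of end_left, end_right, side_near, side_far below 0.15 rad and linear speed of cast below 0.02 m/s); the robot touches nothing.
It fails at once if the relief is dropped into the carton (falls free of the fingers at over 0.5 m/s: from more than about 13 mm) (z of cast in the frame of carton between -0.005 and 0.2 m and x of cast in the frame of carton between -0.07 and 0.07 m and y of cast in the frame of carton between -0.09 and 0.09 m and contact force between the fingers and cast below 0.1 N and linear speed of cast above 0.5 m/s).
It fails at once if a bystander is moved by more than 40 mm (distance of any of brush, cup_a, cup_b, spoon, knife, pigment, batten from where it was at the start of the episode above 0.04 m).
It also fails if it takes over 66 s, if anything falls off the work surface, if the arm or the gripper's body presses on something with over 40 N, if the wrist force passes 120 N, or if a joint passes its speed limit or range.

### The arm

A 6-joint arm with a two-finger parallel gripper is mounted at the origin on the work surface. World frame = base frame: x ahead of the robot, y to its left, z up, the work surface at z = 0. Lengths are in m, angles in rad, forces in N, time in s.
With the tool pointing down it reaches from about 0.35 to 0.975 m from the base axis. Payload 4.9 kg.
Tool frame: the origin (TCP) lies at the very end of the fingers, on their centre line; the grasp point (between the pads) lies 19 mm behind it; z points along the fingers, y is the line along which they close (so a half turn about z gives the same grasp; the last joint's range is limited). The gripper opens to 85 mm and grips with 20 to 120 N. Pads are 22 mm wide; open, the fingers measure 114 mm over their backs; the gripper's body (76 mm by 85 mm) begins 54 mm behind the grasp point. The pads swing forward as they close: fully open they stand 13 mm farther back than shut.
Start: joints at [-1.395, 0.053, 1.613, -0, 1.476, -0.119], TCP at [0.182, -0.598, 0.231] pointing down, gripper open.
Joint ranges: [-3.01, 3.01], [-1.01, 2.22], [0.06, 2.58], [-1.02, 4.17], [0.09, 2.62], [-3.14, 3.14]. Speed limits (rad/s): [2.57, 2.57, 3.14, 3.14, 3.14, 3.14].

### API

Orientations are given as a unit quaternion [w, x, y, z].
In Python, from plant import manip gives the robot as it stands.
- The arm moves only by the shell command python3 -m pendant 'ROWS'. ROWS is JSON, a list of rows, each a list of 3 entries, a list of its own where there are three numbers: the opening, from 0 (shut) to 1 (fully open), then the shift along the tool's x, y, z in units of 12 cm (1.0 is 12 cm), then the turn about the tool's z in units of pi rad (1.0 is pi rad). In form: [[gripper, [dx, dy, dz], roll], ...]. A call has 1 to 10 rows; each row is the pose to reach, as a shift and turn from the pose commanded when the call began, along the tool's axes at that moment, turning the shorter way round; what a row does not reach only later rows make up. A row lasts 1/10 s, in which the tool goes at most 50 mm and 8.59 degrees, less where a joint would pass 70% of its speed; a pose out of reach is approached as far as the arm can. A call with a number of a shift or a turn outside -1 to 1 is refused whole. A call with a gripper value outside its range is refused whole. The fingers move at their own pace and stop on an object; the grip force is fixed at half the most. Time passes only in rows, so rows that repeat a pose let the fingers close. It gives the time, the measured TCP pose, the force, the opening and the grip force at its end, in the units of the state.
- manip.state(): the state, without advancing time (a new reading comes with each control period).
- manip.grab_frame(name): name is "side" or "top" or "wrist"; returns a dict with "img" (400x640x3 uint8, red, green, blue), "fx", "fy", "cx", "cy" (pixels), "eye" and "rotation" of the camera in the world; the wrist camera has in their place "tool_from_camera" (4x4, takes a point from camera to tool coordinates, whose origin is the TCP and whose axes are the flange's). Camera axes: x right, y down, z forward; pixel columns grow to the right and rows downward; lengths in m; the calibration is good to about 2 mm. A picture is of the moment at which its call begins: read the wrist's pose just before it. There is no depth.
- manip.job_done(): hands the job in; it is judged then, once.
The state is a dict: "time": time; "joint_pos": joint angles; "joint_vel": joint speeds; "joint_efforts": joint torques, N m; "tool_pos": TCP position; "tool_rot": TCP orientation; "contact_force": force on the tool from outside, world axes, zero at the start; "ft_torque": the same for the moment, N m; "gripper_width": opening from 0.0 (shut) to 1.0 (fully open); "grasp_force": force on a finger pad.
Only numpy, scipy, OpenCV 4.12 (cv2) and the standard library are available. Lean on these libraries where they do the work, as an engineer would, in place of code of your own. Each camera call takes 0.05 s, during which the arm holds its last target. There are 200 camera calls.

## Working session

There is one attempt and no reset: what is moved stays moved. The work goes in short steps, Python scripts to look and compute and a shell command to move; the robot and the scene stay as the last step left them, time stands still between calls to the robot, and variables do not carry over. Pictures are saved under pics/ and viewed, at most 10 in all, crops included, and the job is handed in when it is done.

```bash
mkdir -p pics; ls
python3 - <<'E'
from plant import manip
import cv2,numpy as np,pickle
s=manip.state();print(s)
D={}
for n in("top","side"):
    f=manip.grab_frame(n);D[n]=f;cv2.imwrite(f"pics/{n}0.png",f["img"][:,:,::-1]);print(n,f["fx"],f["fy"],f["cx"],f["cy"],f["eye"],f["rotation"])
pickle.dump(D,open("f0.pkl","wb"))
E
```

```text
pics
{'time': 0.0, 'joint_pos': array([-1.39502343e+00,  5.33713837e-02,  1.61428498e+00, -2.75153502e-05,
        1.47600298e+00, -1.18970175e-01]), 'joint_vel': array([-0.00056415,  0.00038282, -0.00020605,  0.00070067,  0.00098166,
       -0.0002728 ]), 'joint_efforts': array([ 2.82885139e-04, -3.93683338e+01, -3.70175672e+01, -1.59381507e-04,
        7.02486388e-03,  1.01444238e-05]), 'tool_pos': array([ 0.18146024, -0.59742891,  0.23005941]), 'tool_rot': array([-1.03253943e-03,  9.89159733e-01,  1.46839894e-01, -4.30334954e-05]), 'contact_force': array([-0.51159816,  0.44616876,  0.33380401]), 'ft_torque': array([-0.00812798,  0.00880496, -0.01523473]), 'grasp_force': 0.0, 'gripper_width': 1.0014871783941794}
top 519.1570248988843 519.1570248988843 329.2631234546897 198.33373607895766 [ 0.23532897 -0.01423296  1.49445587] [-0.07805089  0.7223471  -0.68351037  0.07025875]
side 447.4338868460416 447.4338868460416 322.24650614822457 203.50972014597423 [-0.07313876 -1.09844051  1.08400952] [-0.41429083  0.86866316 -0.24969469  0.10695783]
```

View pics/top0.png

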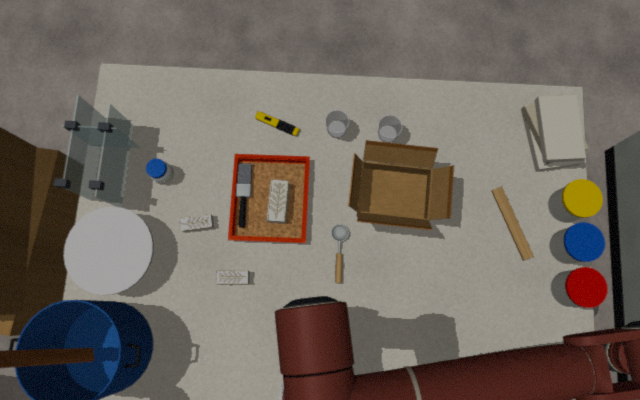

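View pics/side0.png

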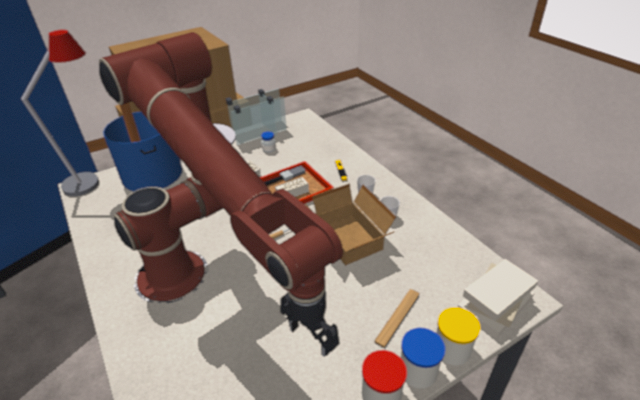

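In the top view, image up is about world +x and image left is about +y. Three things look like the cast: (278,201) in the tray, (197,223) and (233,278). The one in the tray fits the description, because it is the largest and lies in the red tray. I'll confirm that in an enlarged crop while measuring.

```bash
cat > h.py <<'E'
import numpy as np,cv2,pickle
from scipy.spatial.transform import Rotation as R
def rot(q): return R.from_quat([q[1],q[2],q[3],q[0]])
def cast(f,px,z):
    px=np.atleast_2d(px).astype(float)
    d=np.c_[(px[:,0]-f["cx"])/f["fx"],(px[:,1]-f["cy"])/f["fy"],np.ones(len(px))]
    d=rot(f["rotation"]).apply(d); e=np.array(f["eye"])
    return e+d*((z-e[2])/d[:,2])[:,None]
def proj(f,P):
    c=rot(f["rotation"]).inv().apply(np.atleast_2d(P)-np.array(f["eye"]))
    return np.c_[f["fx"]*c[:,0]/c[:,2]+f["cx"],f["fy"]*c[:,1]/c[:,2]+f["cy"]]
def state():
    from plant import manip
    s=manip.state();T=rot(s["tool_rot"]).as_matrix()
    return s,np.array(s["tool_pos"]),T
def plan(s,p,T,target,yaw=None):
    "shift in tool units of 12cm; yaw of tool x axis (mod pi)"
    d=T.T@(np.array(target)-p)/.12
    out=[d.round(3)]
    if yaw is not None:
        cur=np.arctan2(T[1,0],T[0,0]);t=(cur-yaw+np.pi/2)%np.pi-np.pi/2
        out.append(round(t/np.pi,3))
    return out
E
python3 - <<'E'
from h import *
f=pickle.load(open("f0.pkl","rb"))["top"];im=f["img"]
cv2.imwrite("pics/crop1.png",cv2.resize(im[100:300,150:480],None,fx=2.4,fy=2.4,interpolation=cv2.INTER_CUBIC)[:,:,::-1])
hsv=cv2.cvtColor(im,cv2.COLOR_RGB2HSV)
def big(m,x0,y0,x1,y1):
    k=np.zeros_like(m);k[y0:y1,x0:x1]=m[y0:y1,x0:x1]
    c,_=cv2.findContours(k,cv2.RETR_EXTERNAL,cv2.CHAIN_APPROX_NONE);return max(c,key=cv2.contourArea)[:,0,:]
red=cv2.inRange(hsv,(0,180,90),(9,255,255))
def rect(c,z):
    P=cast(f,c,z)[:,:2].astype(np.float32)*1000
    r=cv2.minAreaRect(P);return np.round(r[0],1),np.round(r[1],1),round(r[2],1)
print("tray",rect(big(red,200,140,330,260),.03))
w=cv2.inRange(hsv,(0,0,110),(180,70,255))
c=big(w,262,165,300,235);print("cast",rect(c,.045),c.min(0),c.max(0))
for b in((180,208,216,235),(212,266,252,290)):
    print("dec",b)
print(proj(f,[[.6,0,0],[.6,.2,0]]))
E
```

```text
tray (array([541. , 184.3]), array([253.6, 219.3]), 0.9)
cast (array([531.4, 158.7]), array([ 51. , 120.3]), 88.4) [267 180] [288 221]
dec (180, 208, 216, 235)
dec (212, 266, 252, 290)
[[333.95103221 183.20430422]
 [266.66728328 179.63615513]]
```

View pics/crop1.png

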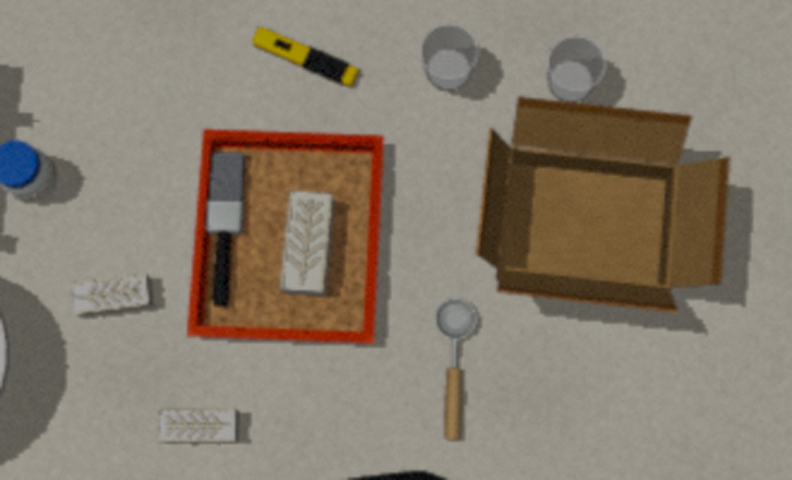

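The crop confirms the large relief in the tray at crop (307,242), which measures 120×51 mm. The other two are clearly smaller. The carton's opening is centred near crop (590,220). I'll move over the carton for a precise wrist view.

Run:
```python
from h import *
from plant import manip
f=pickle.load(open("f0.pkl","rb"))["top"]
c=cast(f,[[150+590/2.4,100+220/2.4]],.065)[0];print(c)
s,p,T=state();print(plan(s,p,T,[c[0],c[1],.40],0.0),plan(s,p,T,[.531,.159,.2],-.028))
w=manip.grab_frame("wrist");print(w["tool_from_camera"],w["fx"])
```

```text
[ 0.56912142 -0.1762677   0.065     ]
[array([ 4.111, -2.423, -1.41 ]), np.float64(0.094)] [array([ 4.618, -5.185,  0.262]), np.float64(0.103)]
[[ 3.23212138e-04 -9.59179249e-01 -2.82798629e-01  7.28639950e-02]
 [ 9.99999902e-01  3.96019726e-04 -2.00290211e-04 -9.35935280e-04]
 [ 3.04108050e-04 -2.82798537e-01  9.59179282e-01 -1.43340701e-01]
 [ 0.00000000e+00  0.00000000e+00  0.00000000e+00  1.00000000e+00]] 357.8205771054003
```

```bash
python3 -m pendant '[[1,[0.4,-0.25,-0.4],0.03],[1,[0.8,-0.5,-0.8],0.06],[1,[1,-0.6,-1],0.094],[1,[1,-0.6,-1],0.094]]'
python3 - <<'E'
from h import *
s,p,T=state();print(plan(s,p,T,[.53,-.176,.40],0.0))
E
```

```text
time: 0.55
tool_pos: [0.2769, -0.493, 0.3539]
tool_rot: [0.001, 1.0, -0.001, 0.001]
contact_force: [0.6, -0.3, 0.3]
gripper_width: 1.0
grasp_force: 0.0
[array([ 2.107, -2.643, -0.387]), np.float64(-0.0)]
```

```bash
python3 -m pendant '[[1,[0.33,-0.33,0],0],[1,[0.67,-0.67,0],0],[1,[1,-1,0],0]]' >/dev/null
python3 -m pendant '[[1,[0.33,-0.33,0],0],[1,[0.67,-0.67,0],0],[1,[1,-1,0],0]]' >/dev/null
python3 -m pendant '[[1,[0.33,-0.2,0],0],[1,[0.67,-0.5,0],0],[1,[1,-0.65,0],0],[1,[1,-0.65,0],0],[1,[1,-0.65,0],0],[1,[1,-0.65,0],0]]'
python3 - <<'E'
from h import *
from plant import manip
s,p,T=state()
w=manip.grab_frame("wrist");M=np.eye(4);M[:3,:3]=T;M[:3,3]=p;C=M@np.array(w["tool_from_camera"])
q=R.from_matrix(C[:3,:3]).as_quat();w["rotation"]=np.r_[q[3],q[:3]];w["eye"]=C[:3,3]
pickle.dump(w,open("w1.pkl","wb"));cv2.imwrite("pics/w1.png",w["img"][:,:,::-1]);print(p,w["eye"])
E
```

```text
time: 1.75
tool_pos: [0.6072, -0.2048, 0.3512]
tool_rot: [0.0, 1.0, -0.001, -0.0]
contact_force: [-0.4, -0.3, -0.8]
gripper_width: 0.995
grasp_force: 0.0
[ 0.60719556 -0.20475102  0.35116393] [ 0.67982202 -0.20359929  0.49446509]
```

View pics/w1.png

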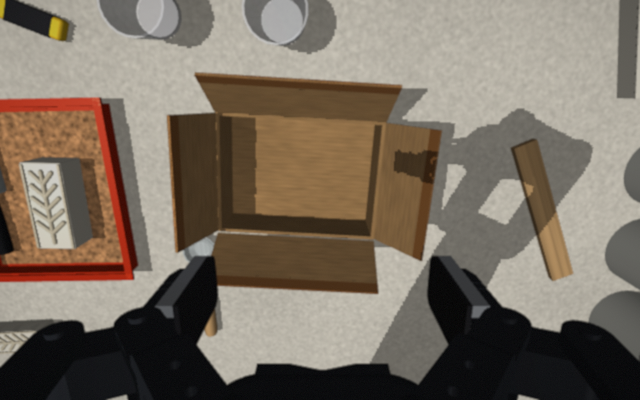

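The wrist view shows the carton opening with corners near (218,114), (383,122), (374,240) and (218,233). All four flaps lean out: free edges at row 75–88 (far), row 292 (near), column 170 (left) and column 435 (right).

Run:
```python
from h import *
w=pickle.load(open("w1.pkl","rb"))
P=cast(w,[[218,114],[383,122],[374,240],[218,233]],.067)[:,:2]
print(P.round(3),P.mean(0),[np.linalg.norm(P[i]-P[i-1]).round(3) for i in range(4)])
for i,j in((1,0),(2,3),(3,0),(2,1)):
    v=P[j]-P[i];print(np.arctan2(v[1],v[0]).round(3))
cv2.imwrite("pics/w1c.png",cv2.resize(w["img"][65:300,160:445],None,fx=2.5,fy=2.5,interpolation=cv2.INTER_CUBIC)[:,:,::-1])
c,m=cv2.findContours(cv2.inRange(cv2.cvtColor(w["img"],cv2.COLOR_RGB2HSV),(0,0,120),(180,60,255))[150:260,15:100],cv2.RETR_EXTERNAL,cv2.CHAIN_APPROX_NONE)
```

```text
[[ 0.653 -0.082]
 [ 0.644 -0.275]
 [ 0.494 -0.27 ]
 [ 0.504 -0.07 ]] [ 0.57368483 -0.17430223] [np.float64(0.15), np.float64(0.193), np.float64(0.15), np.float64(0.201)]
1.522
1.521
-0.083
-0.03
```

View pics/w1c.png

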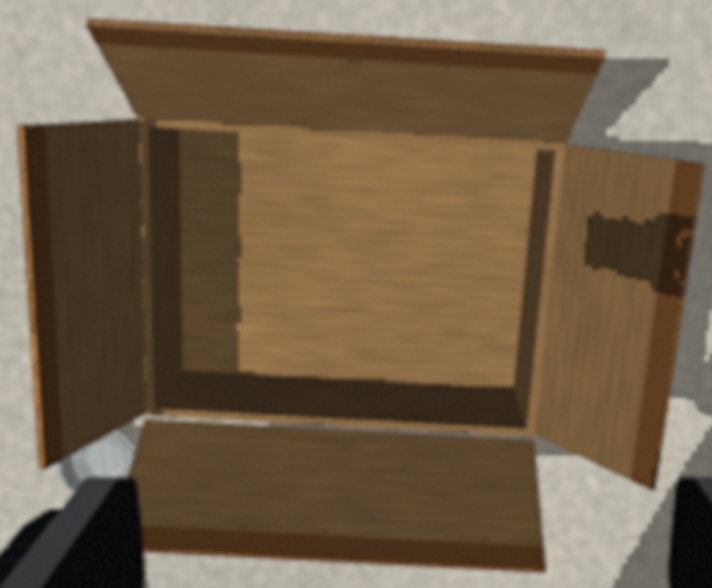

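Run:
```python
from h import *
w=pickle.load(open("w1.pkl","rb"))
print(cast(w,[[22,163],[62,160],[75,248],[38,250]],.045).round(3),cast(w,[[50,205]],.045))
s,p,T=state();print(plan(s,p,T,[.531,.159,.15],-.028),p)
```

```text
[[0.591 0.179 0.045]
 [0.595 0.127 0.045]
 [0.473 0.135 0.045]
 [0.47  0.186 0.045]] [[0.53470535 0.15568651 0.045     ]]
[array([-0.639, -3.033,  1.679]), np.float64(0.008)] [ 0.60699255 -0.20505719  0.3515396 ]
```

```bash
python3 -m pendant '[[1,[0,-0.4,0],0.014],[1,[0,-0.8,0],0.014],[1,[0,-1,0],0.014]]' >/dev/null
python3 -m pendant '[[1,[-0.2,-0.4,0],0],[1,[-0.3,-0.8,0.1],0],[1,[-0.3,-1,0.3],0]]' >/dev/null
python3 -m pendant '[[1,[-0.2,-0.3,0.3],0],[1,[-0.3,-0.7,0.6],0],[1,[-0.3,-1,1],0],[1,[-0.3,-1,1],0],[1,[-0.3,-1,1],0],[1,[-0.3,-1,1],0]]'
python3 - <<'E'
from h import *
from plant import manip
s,p,T=state();print(plan(s,p,T,[.532,.158,.009],-.045),p)
f=manip.grab_frame("wrist");cv2.imwrite("pics/w2.png",f["img"][:,:,::-1])
E
```

```text
time: 3.0
tool_pos: [0.5466, 0.1577, 0.1959]
tool_rot: [0.0, 1.0, -0.023, 0.0]
contact_force: [0.8, 0.1, 1.1]
gripper_width: 0.994
grasp_force: 0.0
[array([-0.123,  0.002,  1.558]), np.float64(-0.0)] [0.54658871 0.15767545 0.19593131]
```

View pics/w2.png

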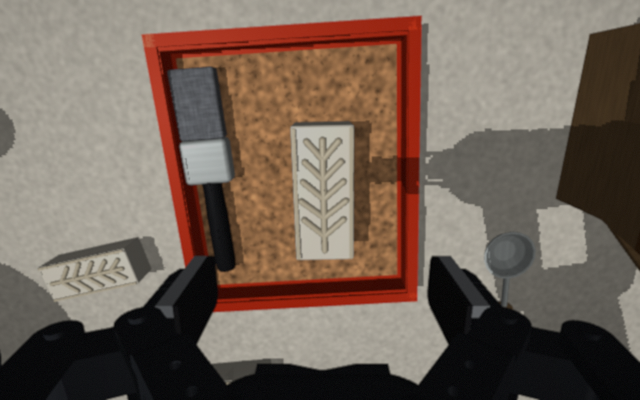

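The relief sits centred between the fingers at (323,190), and its edges line up with the tool. The brush handle at column 225 is clear. I'll descend and grip.

```bash
python3 -m pendant '[[1,[-0.12,0,0.3],0],[1,[-0.12,0,0.6],0],[1,[-0.12,0,0.9],0],[1,[-0.12,0,0.9],0]]'
python3 -m pendant '[[1,[0,0,0.2],0],[1,[0,0,0.4],0],[1,[0,0,0.55],0],[1,[0,0,0.65],0],[1,[0,0,0.65],0],[1,[0,0,0.65],0]]'
python3 -m pendant '[[0,[0,0,0],0],[0,[0,0,0],0],[0,[0,0,0],0],[0,[0,0,0],0],[0,[0,0,0],0],[0,[0,0,0],0],[0,[0,0,0],0],[0,[0,0,0],0]]'
```

```text
time: 3.45
tool_pos: [0.5296, 0.1574, 0.0838]
tool_rot: [0.001, 1.0, -0.023, -0.004]
contact_force: [-1.2, 0.4, -0.0]
gripper_width: 1.0
grasp_force: 0.0
time: 4.05
tool_pos: [0.5338, 0.1592, 0.0112]
tool_rot: [-0.0, 1.0, -0.023, 0.001]
contact_force: [-0.5, 0.2, 0.7]
gripper_width: 1.002
grasp_force: 0.0
time: 4.85
tool_pos: [0.5334, 0.1595, 0.0108]
tool_rot: [-0.0, 1.0, -0.022, 0.001]
contact_force: [0.2, -1.0, 5.1]
gripper_width: 0.602
grasp_force: 64.5
```

```bash
python3 -m pendant '[[0,[0,0,-0.2],0],[0,[0,0,-0.5],0],[0,[0,0,-0.8],0],[0,[0,0,-1],0]]'
python3 -m pendant '[[0,[0,0.2,-0.3],0],[0,[0,0.5,-0.6],0],[0,[0,0.8,-0.8],0],[0,[0,1,-0.8],0]]'
python3 - <<'E'
from h import *
s,p,T=state();print(plan(s,p,T,[.574,-.175,.21],1.52),p,s["joint_pos"].round(2))
E
```

```text
time: 5.25
tool_pos: [0.5324, 0.1595, 0.1312]
tool_rot: [-0.0, 1.0, -0.022, 0.001]
contact_force: [0.5, -0.2, -2.1]
gripper_width: 0.599
grasp_force: 63.9
time: 5.65
tool_pos: [0.5285, 0.0376, 0.2298]
tool_rot: [0.0, 1.0, -0.023, 0.004]
contact_force: [0.8, -0.4, -3.4]
gripper_width: 0.598
grasp_force: 64.2
[array([0.458, 1.753, 0.169]), np.float64(-0.498)] [0.52852554 0.03761491 0.22981534] [-0.07 -0.18  1.84 -0.    1.48  1.55]
```

```bash
python3 -m pendant '[[0,[0,0.2,0],-0.05],[0,[0.1,0.4,0],-0.1],[0,[0.2,0.6,0],-0.15],[0,[0.3,0.8,0],-0.2],[0,[0.4,1,0],-0.25],[0,[0.4,1,0],-0.29],[0,[0.4,1,0],-0.34],[0,[0.4,1,0],-0.38],[0,[0.4,1,0],-0.43],[0,[0.4,1,0],-0.47]]'
python3 - <<'E'
from h import *
s,p,T=state();print(plan(s,p,T,[.574,-.175,.1],1.52),p,s["joint_pos"].round(2))
E
```

```text
time: 6.65
tool_pos: [0.5687, -0.0823, 0.2238]
tool_rot: [-0.001, 0.753, 0.659, -0.001]
contact_force: [0.7, -0.2, -2.4]
gripper_width: 0.592
grasp_force: 63.8
[array([-0.761,  0.149,  1.031]), np.float64(-0.026)] [ 0.56869401 -0.08228546  0.22381821] [-0.27 -0.06  1.74  0.    1.47 -0.14]
```

```bash
python3 -m pendant '[[0,[-0.3,0.1,0],-0.026],[0,[-0.6,0.15,0],-0.026],[0,[-0.76,0.15,0],-0.026],[0,[-0.76,0.15,0],-0.026],[0,[-0.76,0.15,0],-0.026],[0,[-0.76,0.15,0],-0.026]]'
python3 - <<'E'
from h import *
from plant import manip
s,p,T=state();print(plan(s,p,T,[.574,-.175,.011],1.52),p)
w=manip.grab_frame("wrist")["img"];f=manip.grab_frame("top")["img"][120:260,320:480]
cv2.imwrite("pics/p1.png",np.vstack([w[:,:,::-1],cv2.resize(f,None,fx=1.4,fy=1.4)[:, :,::-1].repeat(1,0) if 0 else np.pad(cv2.resize(f,(229,200)),((0,0),(0,411),(0,0)))[:,:,::-1]]))
E
```

```text
time: 7.25
tool_pos: [0.5744, -0.1744, 0.2247]
tool_rot: [-0.001, 0.727, 0.687, 0.0]
contact_force: [-0.3, 0.8, -2.0]
gripper_width: 0.6
grasp_force: 64.0
[array([-0.007, -0.002,  1.78 ]), np.float64(-0.002)] [ 0.57444821 -0.17436302  0.22465196]
```

View pics/p1.png

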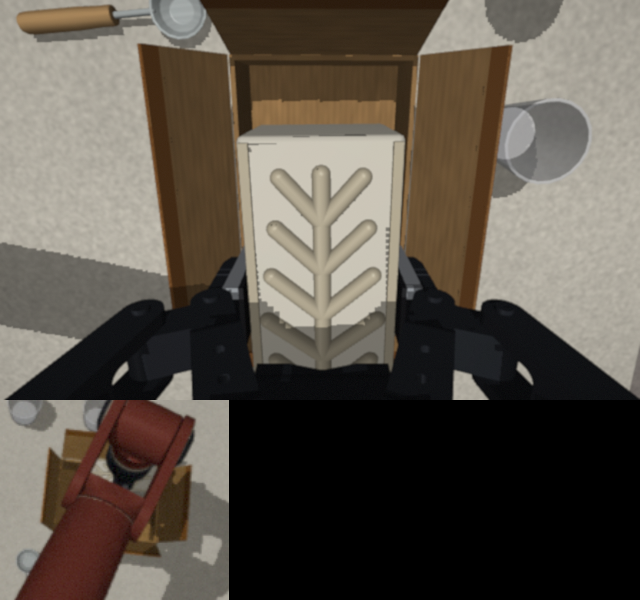

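The relief is level, centred at column 322 and square with the carton, whose opening spans columns 232–415. I'll lower it.

```bash
python3 -m pendant '[[0,[0,0,0.25],0],[0,[0,0,0.5],0],[0,[0,0,0.75],0],[0,[0,0,1],0],[0,[0,0,1],0]]'
python3 -m pendant '[[0,[0,0,0.2],0],[0,[0,0,0.35],0],[0,[0,0,0.5],0],[0,[0,0,0.6],0],[0,[0,0,0.65],0],[0,[0,0,0.7],0],[0,[0,0,0.7],0]]'
python3 - <<'E'
from h import *
s,p,T=state();print(plan(s,p,T,[.574,-.175,.011],1.52),p)
E
```

```text
time: 7.85
tool_pos: [0.5712, -0.173, 0.0998]
tool_rot: [-0.005, 0.727, 0.687, -0.002]
contact_force: [-0.2, 0.1, -3.1]
gripper_width: 0.601
grasp_force: 63.8
time: 8.55
tool_pos: [0.5748, -0.1753, 0.0214]
tool_rot: [-0.0, 0.727, 0.687, -0.0]
contact_force: [-1.1, 0.3, -2.3]
gripper_width: 0.6
grasp_force: 64.2
[array([ 0.002, -0.007,  0.086]), np.float64(-0.002)] [ 0.57479266 -0.17532372  0.02136974]
```

```bash
python3 -m pendant '[[0,[0,0,0.03],0],[0,[0,0,0.05],0],[0,[0,0,0.07],0],[0,[0,0,0.08],0],[0,[0,0,0.09],0],[0,[0,0,0.09],0]]'
```

```text
time: 9.15
tool_pos: [0.5745, -0.1754, 0.0103]
tool_rot: [-0.0, 0.727, 0.687, -0.0]
contact_force: [-0.6, -0.6, -2.3]
gripper_width: 0.601
grasp_force: 64.2
```

```bash
python3 -m pendant '[[0,[0,0,0.01],0],[0,[0,0,0.02],0],[0,[0,0,0.02],0]]'
```

```text
time: 9.45
tool_pos: [0.5749, -0.1755, 0.0099]
tool_rot: [-0.0, 0.727, 0.687, -0.0]
contact_force: [-6.0, 0.9, 8.1]
gripper_width: 0.597
grasp_force: 65.1
```

Contact. I'll release and rise straight up.

```bash
python3 -m pendant '[[0.9,[0,0,0],0],[0.9,[0,0,0],0],[0.9,[0,0,0],0],[0.9,[0,0,0],0],[0.9,[0,0,0],0],[0.9,[0,0,0],0]]'
python3 -m pendant '[[0.9,[0,0,-0.2],0],[0.9,[0,0,-0.5],0],[0.9,[0,0,-0.9],0],[0.9,[0,0,-1],0]]'
python3 -m pendant '[[0.9,[0,0,-0.4],0],[0.5,[0,0,-0.8],0],[0,[0,0,-1],0],[0,[0,0,-1],0],[0,[0,0,-1],0]]'
python3 - <<'E'
from h import *
from plant import manip
s,p,T=state()
w=manip.grab_frame("wrist")["img"];cv2.imwrite("pics/p2.png",w[:,:,::-1])
c=np.array([.574,-.175]);y=-.05;ex=np.array([np.cos(y),np.sin(y)]);ey=np.array([-ex[1],ex[0]])
for n,(a,b) in {"L":(0,.175),"Lup":(0,.175)}.items():
    t=c+a*ex+b*ey;print(n,t,plan(s,p,T,[*t,.10],1.52),p)
E
```

```text
time: 10.05
tool_pos: [0.5747, -0.1754, 0.008]
tool_rot: [-0.0, 0.727, 0.687, -0.0]
contact_force: [-0.1, -0.1, 0.3]
gripper_width: 0.9
grasp_force: 0.0
time: 10.45
tool_pos: [0.578, -0.1768, 0.1348]
tool_rot: [0.005, 0.727, 0.687, 0.002]
contact_force: [1.4, -0.1, 1.4]
gripper_width: 0.897
grasp_force: 0.0
time: 10.95
tool_pos: [0.5746, -0.1754, 0.2478]
tool_rot: [0.0, 0.727, 0.687, 0.0]
contact_force: [-0.5, 0.2, -0.4]
gripper_width: 0.217
grasp_force: 0.0
L [ 5.82746355e-01 -2.18704431e-04] [array([ 1.461, -0.016,  1.232]), np.float64(-0.002)] [ 0.57460959 -0.17538865  0.24779212]
Lup [ 5.82746355e-01 -2.18704431e-04] [array([ 1.461, -0.016,  1.232]), np.float64(-0.002)] [ 0.57460959 -0.17538865  0.24779212]
```

View pics/p2.png

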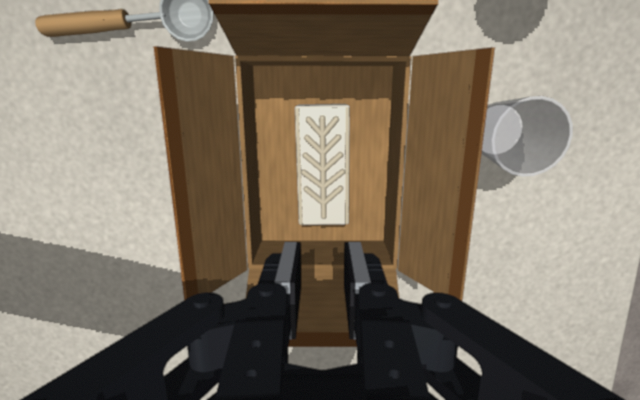

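The relief lies flat, leaf up, in the middle of the carton at (323,165), and the fingers are clear. The tool's x is carton +y and its y is carton +x. Left end flap next.

```bash
python3 -m pendant '[[0,[0.4,0,0],0],[0,[0.8,0,0],0],[0,[1,0,0],0]]' >/dev/null
python3 -m pendant '[[0,[0.3,0,0],0],[0,[0.5,0,0.2],0],[0,[0.5,0,0.6],0],[0,[0.5,0,1],0],[0,[0.5,0,1],0],[0,[0.5,0,1],0]]'
python3 - <<'E'
from h import *
s,p,T=state()
c=np.array([.574,-.175]);y=-.05;ex=np.array([np.cos(y),np.sin(y)]);ey=np.array([-ex[1],ex[0]])
for b,z in((.18,.1),(.09,.1),(.045,.067)):print(plan(s,p,T,[*(c+b*ey),z],1.52),p)
E
```

```text
time: 11.9
tool_pos: [0.5833, 0.0045, 0.1259]
tool_rot: [-0.002, 0.727, 0.687, -0.002]
contact_force: [0.1, -0.1, 1.4]
gripper_width: -0.0
grasp_force: 0.0
[array([ 0.002, -0.002,  0.216]), np.float64(-0.002)] [0.58329971 0.00447169 0.12590248]
[array([-0.748,  0.004,  0.216]), np.float64(-0.002)] [0.58329971 0.00447169 0.12590248]
[array([-1.123,  0.008,  0.49 ]), np.float64(-0.002)] [0.58329971 0.00447169 0.12590248]
```

```bash
python3 -m pendant '[[0,[0,0,0.1],0],[0,[0,0,0.22],0],[0,[-0.15,0,0.22],0],[0,[-0.3,0,0.22],0],[0,[-0.45,0,0.22],0],[0,[-0.6,0,0.22],0],[0,[-0.75,0,0.22],0],[0,[-0.75,0,0.22],0]]'
python3 -m pendant '[[0,[-0.08,0,0.03],0],[0,[-0.15,0,0.06],0],[0,[-0.22,0,0.11],0],[0,[-0.28,0,0.16],0],[0,[-0.33,0,0.2],0],[0,[-0.36,0,0.24],0],[0,[-0.37,0,0.27],0],[0,[-0.37,0,0.28],0],[0,[-0.37,0,0.28],0]]'
```

```text
time: 12.7
tool_pos: [0.5804, -0.0874, 0.1025]
tool_rot: [0.001, 0.728, 0.686, 0.0]
contact_force: [0.1, 0.2, 0.9]
gripper_width: 0.009
grasp_force: 0.0
time: 13.6
tool_pos: [0.5774, -0.1299, 0.0681]
tool_rot: [0.0, 0.727, 0.687, -0.0]
contact_force: [0.6, 0.2, -0.3]
gripper_width: 0.001
grasp_force: 0.0
```

```bash
python3 -m pendant '[[0,[0,0,0.015],0],[0,[0,0,0.03],0],[0,[0,0,0.03],0],[0,[0,0,0.03],0]]'
python3 - <<'E'
from h import *
from plant import manip
w=manip.grab_frame("wrist")["img"];s=manip.grab_frame("side")["img"][150:290,270:430]
cv2.imwrite("pics/p3.png",np.vstack([w,np.pad(cv2.resize(s,(229,200)),((0,0),(0,411),(0,0)))])[:,:,::-1])
E
```

```text
time: 14.0
tool_pos: [0.5778, -0.1299, 0.0676]
tool_rot: [0.0, 0.727, 0.687, -0.0]
contact_force: [-8.2, 2.3, 15.5]
gripper_width: -0.002
grasp_force: 7.5
```

View pics/p3.png

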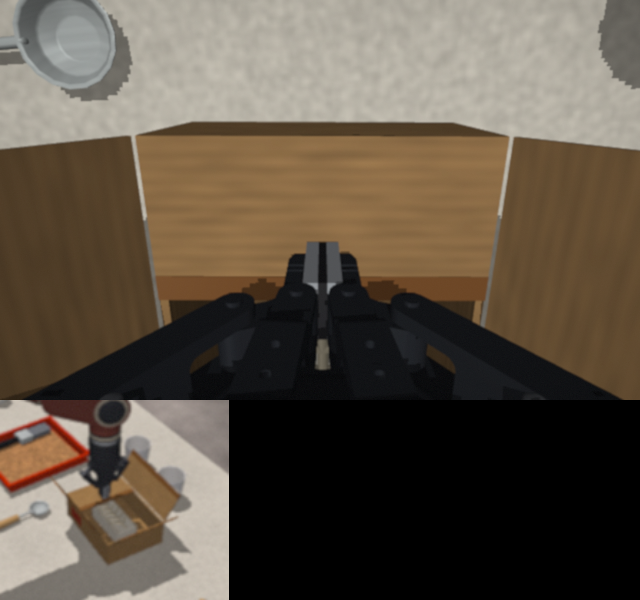

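The left end flap is shut flat: the upper face is felt at 67.6 mm and the picture shows it level across row 135. Now the right one.

```bash
python3 -m pendant '[[0,[0,0,-0.3],0],[0,[0,0,-0.7],0],[0,[0,0,-1],0],[0,[-0.3,0,-1],0],[0,[-0.6,0,-1],0],[0,[-1,0,-1],0]]' >/dev/null
python3 -m pendant '[[0,[-0.4,0,0],0],[0,[-0.8,0,0],0],[0,[-0.88,0,0.1],0],[0,[-0.88,0,0.4],0],[0,[-0.88,0,0.73],0],[0,[-0.88,0,0.73],0],[0,[-0.88,0,0.73],0]]'
python3 - <<'E'
from h import *
s,p,T=state()
c=np.array([.574,-.175]);y=-.05;ex=np.array([np.cos(y),np.sin(y)]);ey=np.array([-ex[1],ex[0]])
for b,z in((-.18,.1),(-.09,.1),(-.045,.067)):print(plan(s,p,T,[*(c+b*ey),z],1.52),p)
E
```

```text
time: 15.4
tool_pos: [0.564, -0.3539, 0.096]
tool_rot: [-0.001, 0.727, 0.687, -0.0]
contact_force: [1.0, 0.4, 0.9]
gripper_width: 0.001
grasp_force: 0.0
[array([-0.007,  0.008, -0.033]), np.float64(-0.002)] [ 0.56404371 -0.35389514  0.09600829]
[array([ 0.743,  0.004, -0.032]), np.float64(-0.002)] [ 0.56404371 -0.35389514  0.09600829]
[array([1.118, 0.002, 0.244]), np.float64(-0.002)] [ 0.56404371 -0.35389514  0.09600829]
```

```bash
python3 -m pendant '[[0,[0.15,0,-0.03],0],[0,[0.3,0,-0.03],0],[0,[0.45,0,-0.03],0],[0,[0.6,0,-0.03],0],[0,[0.74,0,-0.03],0],[0,[0.74,0,-0.03],0]]'
python3 -m pendant '[[0,[0.08,0,0.03],0],[0,[0.15,0,0.06],0],[0,[0.22,0,0.11],0],[0,[0.28,0,0.16],0],[0,[0.33,0,0.2],0],[0,[0.36,0,0.24],0],[0,[0.37,0,0.27],0],[0,[0.37,0,0.285],0],[0,[0.37,0,0.285],0]]'
```

```text
time: 16.0
tool_pos: [0.5694, -0.2634, 0.1002]
tool_rot: [-0.001, 0.726, 0.688, 0.0]
contact_force: [-0.7, 0.4, -0.6]
gripper_width: 0.001
grasp_force: 0.0
time: 16.9
tool_pos: [0.572, -0.2218, 0.0678]
tool_rot: [-0.001, 0.727, 0.687, 0.0]
contact_force: [-4.0, 4.5, 9.9]
gripper_width: 0.005
grasp_force: 4.8
```

```bash
python3 -m pendant '[[0,[0,0,-0.3],0],[0,[0,0,-0.7],0],[0,[0,0,-1],0],[0,[0.3,-0.3,-1],0],[0,[0.37,-0.6,-1],0],[0,[0.37,-1,-1],0]]' >/dev/null
python3 -m pendant '[[0,[0,-0.3,0],0],[0,[0,-0.3,0.3],0],[0,[0,-0.3,0.68],0],[0,[0,-0.3,0.68],0],[0,[0,-0.3,0.68],0]]'
python3 - <<'E'
from h import *
from plant import manip
s,p,T=state()
f=manip.grab_frame("side")["img"][150:290,270:430];g=manip.grab_frame("top")["img"][120:260,320:480]
cv2.imwrite("pics/p4.png",cv2.resize(np.hstack([f,g]),None,fx=2.4,fy=2.4)[:,:,::-1])
c=np.array([.574,-.175]);y=-.05;ex=np.array([np.cos(y),np.sin(y)])
for b,z in((-.155,.104),(-.065,.104),(-.02,.07)):print(plan(s,p,T,[*(c+b*ex),z],1.52),p)
E
```

```text
time: 18.0
tool_pos: [0.4183, -0.1686, 0.1045]
tool_rot: [-0.001, 0.727, 0.687, -0.0]
contact_force: [0.7, 0.0, 1.9]
gripper_width: -0.001
grasp_force: 0.0
[array([0.012, 0.006, 0.004]), np.float64(-0.002)] [ 0.41833578 -0.16864361  0.10446369]
[array([0.017, 0.756, 0.002]), np.float64(-0.002)] [ 0.41833578 -0.16864361  0.10446369]
[array([0.02 , 1.132, 0.285]), np.float64(-0.002)] [ 0.41833578 -0.16864361  0.10446369]
```

View pics/p4.png

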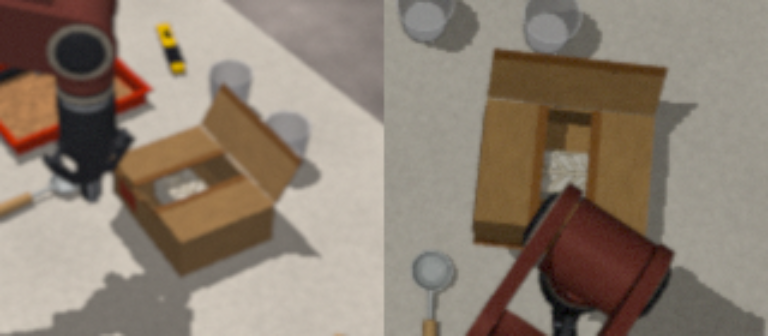

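Both end flaps lie flat and both side flaps are still open. Now I'll push the near side flap.

```bash
python3 -m pendant '[[0,[0,0.15,0],0],[0,[0,0.3,0],0],[0,[0,0.45,0],0],[0,[0,0.6,0],0],[0,[0,0.75,0],0],[0,[0,0.75,0],0]]'
python3 -m pendant '[[0,[0,0.08,0.03],0],[0,[0,0.15,0.06],0],[0,[0,0.22,0.11],0],[0,[0,0.28,0.16],0],[0,[0,0.33,0.2],0],[0,[0,0.36,0.24],0],[0,[0,0.37,0.27],0],[0,[0,0.37,0.285],0],[0,[0,0.37,0.285],0]]'
```

```text
time: 18.7
tool_pos: [0.5118, -0.175, 0.1075]
tool_rot: [0.002, 0.727, 0.687, 0.001]
contact_force: [-0.3, -0.3, 0.1]
gripper_width: -0.001
grasp_force: 0.0
time: 19.6
tool_pos: [0.5532, -0.1765, 0.0719]
tool_rot: [-0.0, 0.727, 0.687, -0.0]
contact_force: [-3.3, 2.0, 8.1]
gripper_width: -0.001
grasp_force: 4.0
```

```bash
python3 -m pendant '[[0,[0,0,-0.3],0],[0,[0,0,-0.7],0],[0,[0,0,-1],0],[0,[0,0.3,-1],0],[0,[0,0.6,-1],0],[0,[0,1,-1],0]]' >/dev/null
python3 -m pendant '[[0,[0,0.4,0],0],[0,[0,0.46,0.1],0],[0,[0,0.46,0.4],0],[0,[0,0.46,0.72],0],[0,[0,0.46,0.72],0],[0,[0,0.46,0.72],0]]'
python3 - <<'E'
from h import *
s,p,T=state()
c=np.array([.574,-.175]);y=-.05;ex=np.array([np.cos(y),np.sin(y)])
for b,z in((.155,.104),(.065,.104),(.02,.07)):print(plan(s,p,T,[*(c+b*ex),z],1.52),p)
E
```

```text
time: 20.8
tool_pos: [0.7267, -0.1863, 0.103]
tool_rot: [-0.001, 0.727, 0.687, -0.001]
contact_force: [-0.3, 0.7, 0.5]
gripper_width: -0.001
grasp_force: 0.0
[array([ 0.031,  0.016, -0.008]), np.float64(-0.002)] [ 0.72669303 -0.18630001  0.10302427]
[array([ 0.025, -0.734, -0.006]), np.float64(-0.002)] [ 0.72669303 -0.18630001  0.10302427]
[array([ 0.022, -1.108,  0.278]), np.float64(-0.002)] [ 0.72669303 -0.18630001  0.10302427]
```

```bash
python3 -m pendant '[[0,[0.02,-0.15,0],0],[0,[0.02,-0.3,0],0],[0,[0.02,-0.45,0],0],[0,[0.02,-0.6,0],0],[0,[0.02,-0.74,0],0],[0,[0.02,-0.74,0],0]]'
python3 -m pendant '[[0,[0,-0.08,0.03],0],[0,[0,-0.15,0.06],0],[0,[0,-0.22,0.11],0],[0,[0,-0.28,0.16],0],[0,[0,-0.33,0.2],0],[0,[0,-0.36,0.24],0],[0,[0,-0.37,0.27],0],[0,[0,-0.37,0.28],0],[0,[0,-0.37,0.28],0]]'
python3 -m pendant '[[0,[0,0,-0.3],0],[0,[0,0,-0.7],0],[0,[0,0,-1],0]]' >/dev/null
python3 -m pendant '[[0,[0,-0.3,-0.3],0],[0,[0,-0.7,-0.3],0],[0,[0,-1,-0.3],0]]' >/dev/null
python3 -m pendant '[[0,[0,-0.3,0],0],[0,[0,-0.7,0],0],[0,[0,-1,0],0],[0,[0,-1,0],0],[0,[0,-1,0],0]]'
python3 - <<'E'
from h import *
from plant import manip
f=manip.grab_frame("side")["img"][150:290,270:430];g=manip.grab_frame("top")["img"][120:260,320:480]
cv2.imwrite("pics/p5.png",cv2.resize(np.hstack([f,g]),None,fx=2.4,fy=2.4)[:,:,::-1])
E
```

```text
time: 21.4
tool_pos: [0.6397, -0.1797, 0.108]
tool_rot: [0.002, 0.727, 0.686, 0.001]
contact_force: [0.6, -0.1, 0.4]
gripper_width: -0.001
grasp_force: 0.0
time: 22.3
tool_pos: [0.5947, -0.1764, 0.0719]
tool_rot: [-0.001, 0.727, 0.687, -0.001]
contact_force: [-6.6, 2.5, 9.6]
gripper_width: 0.003
grasp_force: 4.8
time: 23.4
tool_pos: [0.3554, -0.163, 0.2267]
tool_rot: [0.001, 0.727, 0.686, 0.0]
contact_force: [0.5, -0.1, 0.5]
gripper_width: 0.001
grasp_force: 0.0
```

View pics/p5.png

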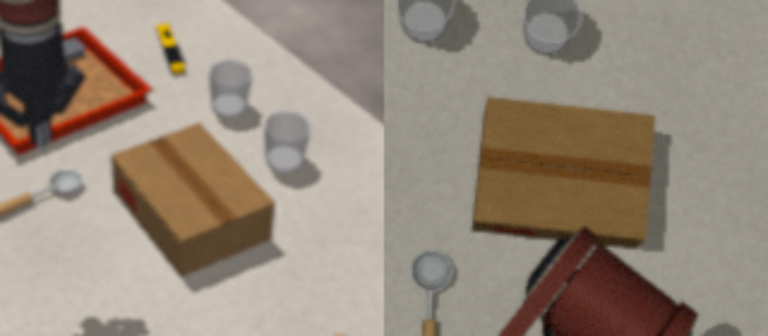

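The carton is fully shut, with both free-edge bands meeting in the middle. The cups, spoon and knife are where they were and the robot is clear, so I'm handing the job in.

```bash
python3 -c "
from plant import manip
print(manip.job_done())"
```

```text
the job is handed in; nothing more can be done
None
```

I set the relief down flat and leaf up on the carton bottom, folded the end flaps shut and then the side flaps over them, and handed the job in at about 23.5 s; the hand-in call gave no verdict.

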